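# Push the gauge plate under the dial-gauge bridge

## Task

With the fingertips, push the flat steel gauge plate along the pale work board, plain end first (the end with the hole trailing), under the low bridge of the dial gauge until its plain end sits square against the stop bar behind the bridge, then move clear. Only push it, gently: do not pinch, lift or tip it, let it stay flat on the board all the way. Leave the other things where they are.

Things in the scene. Friction and masses are not known exactly. Their poses are not given: they have to be found in the camera images.
- gauge_plate: loose flat steel plate, 150 mm long (its x), 50 mm wide (its y), 8 mm thick, about 0.25 to 0.5 kg, lying on a flat pale board fixed to the bench, whose top is 6 mm above the bench (z = 0.006); a 12 mm hole for hanging, centred 15 mm from its rear (-x) end; its +x end is plain. Origin under its centre, on the board; z up
- plate_center (a point): centre of the gauge plate, half-way up (4 mm above the board); axes as the plate
- plate_nose (a point): middle of the plate's plain (+x) end face, 75 mm from its centre, 4 mm above the board
- bridge: low aluminium bridge fixed to the board, dial gauge on top of its middle (46 mm dial, up to 91 mm high). Origin on the board under the middle of the beam; +x is the way the plate goes in, y across, z up. Beam 30 mm deep (x -15 to +15 mm), 104 mm wide, underside 12 mm and top 34 mm above the board; passage between the legs 64 mm wide (y -32 to +32 mm)
- bridge_mouth (a point): middle of the passage's front opening, at x = -15 mm of the bridge, 4 mm above the board; axes as the bridge. From here two cheeks, 9 mm tall, flare outward toward the plate as a lead-in: 64 mm apart here, about 90 mm apart 25 mm in front
- bridge_stop (a point): middle of the stop bar's face that the plate comes to rest against, at x = +55 mm of the bridge, 4 mm above the board; axes as the bridge. The bar is 80 mm wide, 12 mm tall, square to x; two rails 8 mm tall, 64 mm apart, run from the legs to it. With the plate home its hole end stands 80 mm out in front of the beam
- parts_dish: bystander, loose: round blue parts dish with compartments, 93 mm across, 15 mm tall, origin under its centre
- loupe: bystander, loose: small black watchmaker's eye loupe, 32 mm across, 28 mm tall, standing on the bench, origin under its centre
- putty_pot: bystander, loose: tiny round pot, 22 mm across, 18 mm tall, on the board, origin under its centre
- loupe_case: bystander, loose: oval black case, 44 x 54 mm, 20 mm tall, origin under its centre
- tweezers: bystander, loose: steel tweezers 118 mm long lying on the bench along their own y, origin under their centre
- pin_vice: bystander, loose: grey pin vice 80 mm long, 11 mm thick, on the board, lying along its own y, origin under its centre

How it is judged:
On the way:
1. the plain end of the plate is under the beam, between the legs (x of plate_nose in the frame of bridge between -0.01 and 0.045 m and y of plate_nose in the frame of bridge between -0.012 and 0.012 m), for 0.05 s.
At the end, for the whole second after the job is handed in: The plate lies flat and still on the board under the bridge, its plain end within 5 mm of the stop bar and its length within 0.08 rad (about 4.5 degrees) of square to the bar, between the guide rails (x of plate_nose in the frame of bridge between 0.05 and 0.059 m and y of plate_nose in the frame of bridge between -0.012 and 0.012 m and angle between the x axis of gauge_plate and the x axis of bridge, either way round below 0.08 rad and angle between gauge_plate's own z axis and vertical below 0.03 rad and height (world z) of plate_center below 0.013 m and linear speed of gauge_plate below 0.01 m/s); the robot touches nothing.
It fails at once if the gauge plate is tipped by more than 0.1 rad (angle between gauge_plate's own z axis and vertical above 0.1 rad).
It fails at once if the gauge plate is lifted more than 7 mm off the board (height (world z) of plate_center above 0.017 m).
It fails at once if the gauge plate is pinched or rammed: more than 36 N between it and the fingers (contact force between the fingers and gauge_plate above 36 N).
It fails at once if another thing on the bench is moved by more than 20 mm (distance of any of parts_dish, loupe, putty_pot, loupe_case, tweezers, pin_vice from where it was at the start of the episode above 0.02 m).
It also fails if it takes over 58 s, if anything falls off the work surface, if the arm or the gripper's body presses on something with over 40 N, if the wrist force passes 120 N, or if a joint passes its speed limit or range.

## Robot

A 6-joint arm with a two-finger parallel gripper is mounted at the origin on a cart in front of the work surface, level with it; the furniture and walls round the work are solid. World frame = base frame: x ahead of the robot, y to its left, z up, the work surface at z = 0. Lengths are in m, angles in rad, forces in N, time in s.
With the tool pointing down it reaches from about 0.425 to 0.925 m from the base axis. Payload 12.5 kg.
Tool frame: the origin (TCP) lies midway between the tips of the shut fingers; the grasp point (between the pads) lies 19 mm behind it; z points along the fingers, y is the line along which they close (so a half turn about z gives the same grasp; the last joint's range is limited). The gripper opens to 85 mm and grips with 20 to 120 N. Pads are 22 mm wide; open, the fingers measure 114 mm over their backs; the gripper's body (76 mm by 85 mm) begins 54 mm behind the grasp point. The pads swing forward as they close: fully open they stand 13 mm farther back than shut.
Start: joints at [-1.389, 0.491, 1.559, -0, 1.092, -0.106], TCP at [0.177, -0.599, 0.231] pointing down, gripper open.
Joint ranges: [-3.1, 3.1], [-0.84, 2.19], [0.05, 2.79], [-1.13, 4.28], [0.06, 2.93], [-2.69, 2.69]. Speed limits (rad/s): [2.22, 2.22, 2.79, 3.14, 3.14, 3.14].

## Interface

Orientations are given as a unit quaternion [w, x, y, z].
In Python, from cell import manip gives the robot as it stands. The module is installed in compiled form; this text tells all that it offers.
- The arm moves only by the tool apply_moves, never from a script. Its argument "targets" is one flat list of numbers, 7 for each row, row after row: the shift along the tool's x, y, z in cm, then the turn, a rotation vector about the tool's x, y, z in rad, then the gripper command: -1 is shut, 1 is fully open, values between are in proportion. A call has 1 to 12 rows; each row shifts and turns the commanded pose from where the row before left it, along the tool's axes as they then stand; what a row does not reach is not made up. A row lasts 1/8 s, in which the tool goes at most 62.5 mm and 10.7 degrees, less where a joint would pass 70% of its speed; a pose out of reach is approached as far as the arm can. A call with a gripper value outside its range is refused whole. The fingers move at their own pace and stop on an object; "squeeze" is the grip in N (left out, the last holds). Time passes only in rows, so rows that do not move let the fingers close. It gives the time, the measured TCP pose, the force, the opening and the grip force at its end, in the units of the state.
- manip.get_obs(): the state, without advancing time (a new reading comes with each control period).
- manip.get_image(name): name is "side" or "top" or "wrist"; returns the picture (420x560x3 uint8, blue, green, red); there is no depth.
- manip.camera_params(name): a dict with "fov_y" (degrees; the focal length in pixels is half the picture's height over the tangent of half this angle, whatever the lens; pixels are square), "cx", "cy" (the principal point, pixels), "k1" (the pictures are not rectified: a ray, as slopes to the right and down, at radius r is drawn at 1 + k1 r^2 times it, then the intrinsics apply), "R" (3x3) and "t" (3): a world point X has camera coordinates R X + t; the wrist camera has in their place "hand_eye" (4x4, takes a point from camera to tool coordinates, whose origin is the TCP and whose axes are the flange's). Camera axes: x right, y down, z forward; pixel columns grow to the right and rows downward; lengths in m; the calibration is good to about 2 mm. A picture is of the moment at which its call begins: read the wrist's pose just before it. camera_params takes no time and is no camera call.
- manip.sign_off(): hands the job in; it is judged then, once.
The state is a dict: "time_s": time; "joint_pos": joint angles; "qvel": joint speeds; "effort": joint torques, N m; "tcp_pos": TCP position; "ee_rot": TCP orientation; "wrist_force": force on the tool from outside, world axes, zero at the start; "wrist_torque": the same for the moment, N m; "opening": finger opening in m; "grip_force": force on a finger pad.
Only numpy, scipy, OpenCV 4.12 (cv2) and the standard library are available. Lean on these libraries where they do the work, as an engineer would, in place of code of your own. Each camera call takes 0.05 s, during which the arm holds its last target. There are 200 camera calls.

## Working session

There is one attempt and no reset: what is moved stays moved. The work goes in short steps, Python scripts to look and compute and a tool call to move; the robot and the scene stay as the last step left them, time stands still between calls to the robot, and variables do not carry over. Pictures are saved under pics/ and viewed, at most 10 in all, crops included, and the job is handed in when it is done.

Besides the shell and the picture viewer there is one more tool, called after "Call:" in YAML: its name, and indented under it one key for each argument. apply_moves: Moves the arm, as the interface text tells. Its arguments: {"type":"object","properties":{"targets":{"type":"array"},"squeeze":{"type":"number"}},"required":["targets"]}

```bash
mkdir -p pics; python3 - <<'E'
from cell import manip
import cv2
o=manip.get_obs(); print(o['tcp_pos'],o['ee_rot'],o['opening'],o['time_s'])
for n in('top','side'):
    cv2.imwrite(f'pics/{n}0.png',manip.get_image(n)); print(n,manip.camera_params(n))
E
```

```text
[ 0.1773809  -0.59906756  0.23074655] [-5.37409370e-04  9.89662393e-01  1.43415685e-01 -2.20627260e-05] 0.08513145324561282 0.0
top {'fov_y': 42.62722991334587, 'cx': 275.7843110324043, 'cy': 203.96076341166543, 'k1': 0.04553933187206532, 'R': array([[-0.02725119, -0.99954407,  0.01300124],
       [-0.99655693,  0.02614634, -0.07868065],
       [ 0.07830485, -0.01510061, -0.99681509]]), 't': array([-0.28857433,  0.57796442,  1.06505048])}
side {'fov_y': 50.56173419170807, 'cx': 282.92981721352317, 'cy': 216.80172647313898, 'k1': -0.1419668847859297, 'R': array([[ 0.99905106, -0.04328277,  0.00485646],
       [-0.01693349, -0.48872973, -0.87227089],
       [ 0.0401278 ,  0.87136092, -0.48899888]]), 't': array([-0.59388908, -0.08839458,  1.30843787])}
```

View pics/top0.png

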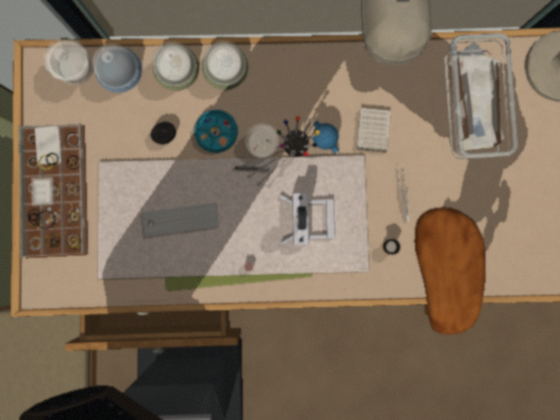

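View pics/side0.png

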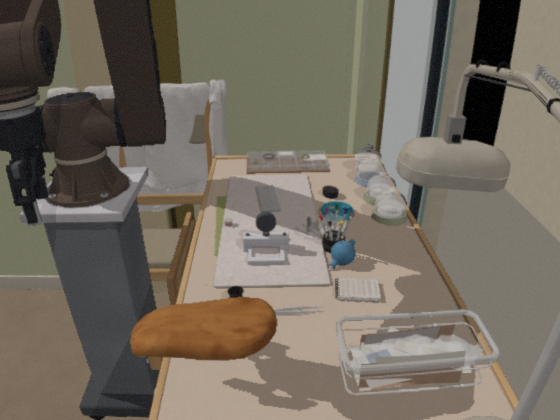

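Top view: plate from about (142,228) to (217,214), and the bridge near (302,218), opening to the left with the stop at about u=333. The plate must go right, which is world -y. I'll enlarge the crop to see the details.

```bash
cat > h.py <<'E'
import numpy as np, cv2
from cell import manip
def cam(n):
    p=manip.camera_params(n); f=210/np.tan(np.radians(p['fov_y']/2)); return p,f
def rays(n,uv,z,Rt=None):
    """pixels -> world points on plane z"""
    p,f=cam(n); uv=np.atleast_2d(np.asarray(uv,float))
    d=(uv-[p['cx'],p['cy']])/f; s=d.copy()
    for _ in range(20): s=d/(1+p['k1']*(s**2).sum(1,keepdims=True))
    R,t=Rt if Rt else (p['R'],p['t'])
    w=np.c_[s,np.ones(len(s))]@R; C=-R.T@t
    return C+w*((z-C[2])/w[:,2])[:,None]
def proj(n,X,Rt=None):
    p,f=cam(n); R,t=Rt if Rt else (p['R'],p['t'])
    c=np.atleast_2d(X)@R.T+t; s=c[:,:2]/c[:,2:]; s=s*(1+p['k1']*(s**2).sum(1,keepdims=True))
    return s*f+[p['cx'],p['cy']]
E
python3 - <<'E'
import cv2
a=cv2.imread('pics/top0.png')[170:290,120:380]
b=cv2.convertScaleAbs(cv2.resize(a,None,fx=3,fy=3,interpolation=cv2.INTER_CUBIC),alpha=1.5)
cv2.imwrite('pics/top0c.png',b)
E
```

```text
(no output)
```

View pics/top0c.png

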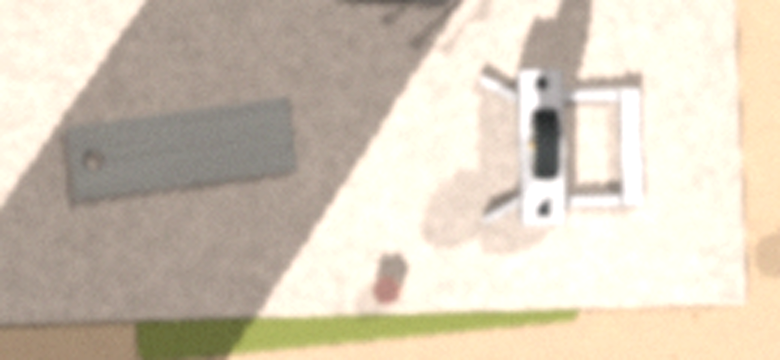

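Enlarged crop (3x, offset 120,170): the hole is at the plate's left end (94,159), and its plain end spans (290,98) to (296,170). The beam top spans about (518–563, 70–223) and the stop's inner face is at about u=622. The pin vice and the putty pot at (387,290) are off the path.

```bash
python3 - <<'E'
from h import *
im=cv2.imread('pics/top0.png')
b=cv2.resize(im,None,fx=4,fy=4,interpolation=cv2.INTER_CUBIC).astype(int)
m=((b[...,2]-b[...,0])<8).astype(np.uint8)
roi=np.zeros_like(m); roi[190*4:250*4,130*4:230*4]=1; m=cv2.morphologyEx(m*roi,cv2.MORPH_OPEN,np.ones((7,7)))
c=max(cv2.findContours(m,0,2)[0],key=cv2.contourArea); q=c[:,0]
W=rays('top',(q+.5)/4-.5,0.014)
r=cv2.minAreaRect((W[:,:2]*1000).astype(np.float32)); print('plate',r,cv2.boxPoints(r))
f=lambda L:(np.array(L,float)+.5)/3-.5+[120,170]
P=rays('top',f([(66,129),(290,98),(296,170),(73,204)]),.014);print('eye plate',P.round(4))
B=rays('top',f([(518,70),(562,72),(564,222),(522,224)]),.040);print('beam',B.round(4))
S=rays('top',f([(622,87),(622,206),(640,87),(641,206)]),.018);print('stop',S.round(4))
print('hole',rays('top',f([(94,159)]),.014),'pot',rays('top',f([(387,290)]),.02))
E
```

```text
plate ((544.80712890625, -109.06633758544922), (47.342376708984375, 147.3724822998047), 6.055253982543945) [[ 513.49506   -38.288235]
 [ 529.04095  -184.83847 ]
 [ 576.1192   -179.84444 ]
 [ 560.5733    -33.294205]]
eye plate [[ 0.5603 -0.0315  0.014 ]
 [ 0.5774 -0.1829  0.014 ]
 [ 0.5283 -0.186   0.014 ]
 [ 0.5095 -0.0358  0.014 ]]
beam [[ 0.5899 -0.3374  0.04  ]
 [ 0.5878 -0.3667  0.04  ]
 [ 0.4881 -0.3648  0.04  ]
 [ 0.4876 -0.337   0.04  ]]
stop [[ 0.5787 -0.4088  0.018 ]
 [ 0.4979 -0.406   0.018 ]
 [ 0.5783 -0.421   0.018 ]
 [ 0.4976 -0.4188  0.018 ]]
hole [[ 0.53948126 -0.05009615  0.014     ]] pot [[ 0.44599806 -0.24601878  0.02      ]]
```

Call:
apply_moves:
  targets: [5.1,-3.05,0,0,0,0,-0.53,5.1,-3.05,0,0,0,0,-0.53,5.1,-3.05,0,0,0,0,-0.53,5.1,-3.05,0,0,0,0,-0.53,5.1,-3.05,0,0,0,0,-0.53,5.1,-3.05,0,0,0,0,-0.53,5.1,-3.05,0,0,0,0,-0.53,5.1,-3.05,0,0,0,0,-0.53]

```text
time_s: 1.1
tcp_pos: [0.5005, -0.2479, 0.2312]
ee_rot: [-0.0, 0.99, 0.143, -0.0]
wrist_force: [-0.0, -1.0, -0.0]
opening: 0.02
grip_force: 0.0
```

Call:
apply_moves:
  targets: [0,0,0,0,0,-0.173,-0.53,0,0,0,0,0,-0.173,-0.53,0,0,0,0,0,-0.173,-0.53,0,0,0,0,0,-0.173,-0.53,0,0,0,0,0,-0.173,-0.53,0,0,0,0,0,-0.173,-0.53,0,0,0,0,0,-0.173,-0.53,0,0,0,0,0,-0.173,-0.53,0,0,0,0,0,0,-0.53]

```text
time_s: 2.22
tcp_pos: [0.4993, -0.2495, 0.2311]
ee_rot: [-0.0, 0.671, 0.742, -0.0]
wrist_force: [0.5, 0.5, -0.1]
opening: 0.0201
grip_force: 0.0
```

```bash
python3 - <<'E'
from h import *
from scipy.spatial.transform import Rotation as Ro
o=manip.get_obs(); print(o['tcp_pos'],o['opening'],o['time_s'],o['joint_pos'].round(2) if hasattr(o['joint_pos'],'round') else o['joint_pos'])
R=Ro.from_quat(o['ee_rot'],scalar_first=True).as_matrix(); print(R.round(3))
np.savez('w1.npz',p=o['tcp_pos'],R=R)
cv2.imwrite('pics/w1.png',manip.get_image('wrist')); print(manip.camera_params('wrist'))
E
```

```text
[ 0.49928796 -0.24945732  0.23107478] 0.020079733124495448 2.225 [-0.58  0.4   1.72 -0.    1.02 -0.68]
[[-0.1    0.995 -0.   ]
 [ 0.995  0.1    0.   ]
 [ 0.    -0.    -1.   ]]
{'fov_y': 61.30692733068595, 'cx': 284.38891774061466, 'cy': 205.85335022509514, 'k1': -0.08003967300291318, 'hand_eye': array([[-3.69029058e-04, -9.55677596e-01, -2.94415008e-01,
         7.47181447e-02],
       [ 9.99999776e-01, -5.16850381e-04,  4.24276447e-04,
         3.20681756e-04],
       [-5.57640004e-04, -2.94414786e-01,  9.55677573e-01,
        -1.42368556e-01],
       [ 0.00000000e+00,  0.00000000e+00,  0.00000000e+00,
         1.00000000e+00]])}
```

View pics/w1.png

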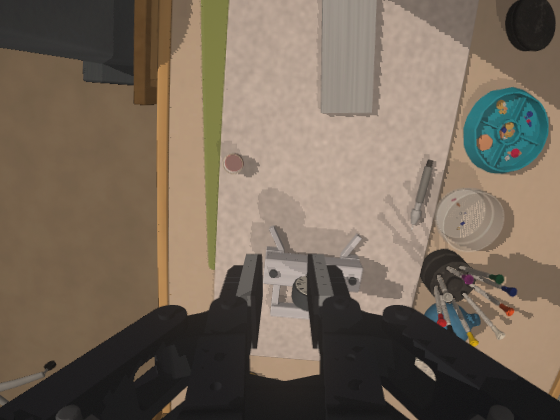

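Wrist view: plain end of the plate at about (322,113)–(373,115). Bridge screws at (273,272) and (354,280). Beam front edge (266,250)–(362,262). Cheeks flare from about (288,252) and (342,255).

```bash
cat >> h.py <<'E'
def wrist_Rt(p,R):
    H=manip.camera_params('wrist')['hand_eye']; Rc=R@H[:3,:3]; c=R@H[:3,3]+p
    return Rc.T,-Rc.T@c
E
python3 - <<'E'
from h import *
d=np.load('w1.npz'); Rt=wrist_Rt(d['p'],d['R'])
g=lambda L,z:print(rays('wrist',L,z,Rt).round(4).tolist())
g([(322,113),(373,115),(322,0),(383,0)],.014)
g([(273,272),(354,280),(266,250),(362,262)],.040)
g([(275,228),(358,238)],.015)
im=cv2.imread('pics/w1.png')
b=cv2.resize(im[200:340,210:400],None,fx=4,fy=4,interpolation=cv2.INTER_CUBIC);cv2.imwrite('pics/w1c.png',b)
E
```

```text
[[0.5307, -0.186, 0.014], [0.5815, -0.1825, 0.014], [0.5181, -0.0838, 0.014], [0.5745, -0.0771, 0.014]]
[[0.4978, -0.3506, 0.04], [0.5841, -0.3517, 0.04], [0.4884, -0.3262, 0.04], [0.589, -0.3301, 0.04]]
[[0.4956, -0.3108, 0.015], [0.587, -0.3135, 0.015]]
```

View pics/w1c.png

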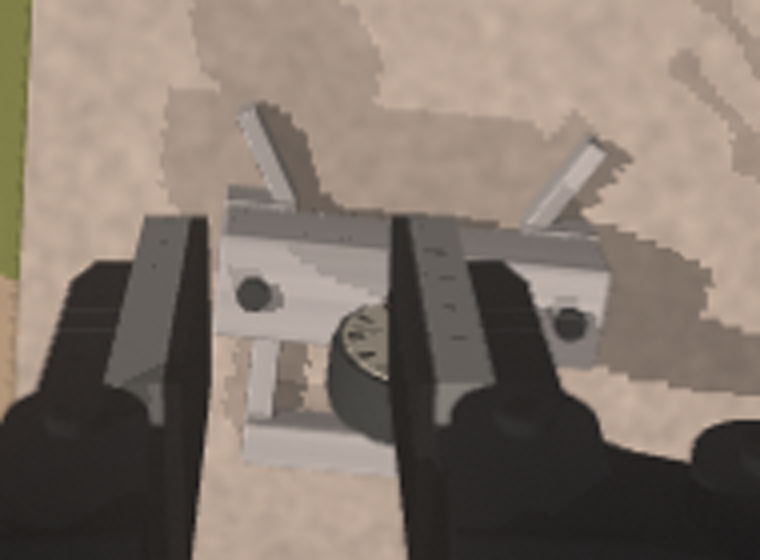

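Wrist crop (4x, offset 210,200): screws (254,293) and (570,323). Top front edge of the beam (222,234)–(610,270), cheek inner tips about (258,103) and (583,137), cheek inner roots about (297,205) and (526,228).

```bash
python3 - <<'E'
from h import *
d=np.load('w1.npz'); Rt=wrist_Rt(d['p'],d['R'])
def g(L,z):
    P=rays('wrist',(np.array(L)+.5)/4-.5+[210,200],z,Rt)[:,:2]; v=P[1]-P[0]; print(P.round(4).tolist(),'mid',P.mean(0).round(4),'len',np.hypot(*v).round(4),'ang',np.arctan2(v[1],v[0]).round(3))
g([(254,293),(570,323)],.040)
g([(222,234),(610,270)],.040)
g([(258,103),(583,137)],.015)
g([(297,205),(526,228)],.015)
E
```

```text
[[0.498, -0.3516], [0.5821, -0.3524]] mid [ 0.5401 -0.352 ] len 0.0841 ang -0.009
[[0.4883, -0.3355], [0.5901, -0.336]] mid [ 0.5392 -0.3357] len 0.1019 ang -0.005
[[0.4944, -0.3079], [0.5833, -0.309]] mid [ 0.5389 -0.3084] len 0.0889 ang -0.012
[[0.5078, -0.3367], [0.5719, -0.3374]] mid [ 0.5398 -0.337 ] len 0.064 ang -0.012
```

Call:
apply_moves:
  targets: [4.9,1.2,0,0,0,0,-0.53,4.9,1.2,0,0,0,0,-0.53,4.9,1.2,0,0,0,0,-0.53,4.9,1.2,0,0,0,0,-0.53,4.9,1.2,0,0,0,0,-0.53,0,0,5.7,0,0,0,-0.53,0,0,5.7,0,0,0,-0.53,0,0,5.7,0,0,0,-0.53,0,0,2.5,0,0,0,-0.53,0,0,1.5,0,0,0,-0.53,0,0,0,0,0,0,-0.53]

```text
time_s: 3.65
tcp_pos: [0.5343, 0.0003, 0.0199]
ee_rot: [-0.0, 0.671, 0.741, -0.0]
wrist_force: [-0.7, 0.5, 0.2]
opening: 0.0198
grip_force: 0.0
```

```bash
python3 - <<'E'
from h import *
from scipy.spatial.transform import Rotation as Ro
o=manip.get_obs(); print(o['tcp_pos'],o['opening'],o['time_s'],o['wrist_force'])
R=Ro.from_quat(o['ee_rot'],scalar_first=True).as_matrix(); np.savez('w2.npz',p=o['tcp_pos'],R=R)
cv2.imwrite('pics/w2.png',manip.get_image('wrist'))
E
```

```text
[5.34284973e-01 2.51382760e-04 1.99107083e-02] 0.019814679411588324 3.65 [-0.657819    0.52553445  0.18622096]
```

View pics/w2.png

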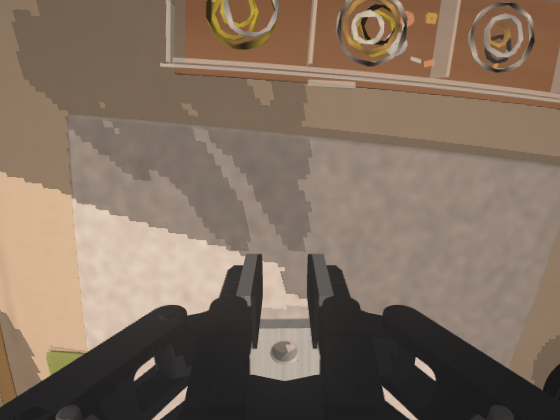

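Wrist view from behind the plate: the hole is at about (284,351), and the rear top edge at v≈320 is centred between the fingers (u≈285).

```bash
python3 - <<'E'
from h import *
d=np.load('w2.npz'); Rt=wrist_Rt(d['p'],d['R'])
W=rays('wrist',[(284,351),(285,319),(270,319),(300,319)],.014,Rt); print(W.round(4)); print(((W-d['p'])@d['R']).round(4))
E
```

```text
[[ 0.5392 -0.0478  0.014 ]
 [ 0.5378 -0.0285  0.014 ]
 [ 0.5305 -0.0293  0.014 ]
 [ 0.5451 -0.0278  0.014 ]]
[[-0.0483  0.0002  0.0059]
 [-0.029   0.0007  0.0059]
 [-0.029  -0.0067  0.0059]
 [-0.029   0.008   0.0059]]
```

Call:
apply_moves:
  targets: [0,0,0.6,0,0,0,-0.53,0,0,0.5,0,0,0,-0.53,-0.8,0,0,0,0,0,-0.53,-0.8,0,0,0,0,0,-0.53,-0.3,0,0,0,0,0,-0.53,-0.3,0,0,0,0,0,-0.53,-0.3,0,0,0,0,0,-0.53,-0.3,0,0,0,0,0,-0.53]

```text
time_s: 4.7
tcp_pos: [0.5371, -0.0275, 0.0093]
ee_rot: [-0.0, 0.67, 0.742, -0.0]
wrist_force: [0.1, 3.9, 1.3]
opening: 0.0199
grip_force: 2.0
```

Call:
apply_moves:
  targets: [-0.5,0,0,0,0,0.007,-0.53,-0.5,0,0,0,0,0.007,-0.53,-0.5,0,0,0,0,0.007,-0.53,-0.5,0,0,0,0,0.007,-0.53,-0.5,0,0,0,0,0.007,-0.53,-0.5,0,0,0,0,0.007,-0.53,-0.5,0,0,0,0,0.007,-0.53,-0.5,0,0,0,0,0.007,-0.53]

```text
time_s: 5.7
tcp_pos: [0.5403, -0.0678, 0.0093]
ee_rot: [0.0, 0.691, 0.723, -0.0]
wrist_force: [-0.1, 3.9, 1.8]
opening: 0.0201
grip_force: 2.1
```

```bash
cat > look.py <<'E'
import sys
from h import *
from scipy.spatial.transform import Rotation as Ro
n=sys.argv[1]; o=manip.get_obs(); R=Ro.from_quat(o['ee_rot'],scalar_first=True).as_matrix()
print(np.round(o['tcp_pos'],4),R[:2,0].round(3),o['time_s'],np.round(o['wrist_force'],1))
im=manip.get_image('top'); cv2.imwrite(f'pics/{n}.png',im)
b=cv2.resize(im,None,fx=4,fy=4,interpolation=cv2.INTER_CUBIC).astype(int)
m=((b[...,2]-b[...,0])<8)&(b.sum(2)>int(sys.argv[2]) if len(sys.argv)>2 else True)
cv2.imwrite(f'pics/{n}c.png',cv2.resize(cv2.convertScaleAbs(im[160:290,120:380],alpha=1.5),None,fx=3,fy=3,interpolation=cv2.INTER_CUBIC))
E
python3 look.py t3
```

```text
[ 0.5403 -0.0678  0.0093] [-0.044  0.999] 5.7 [-0.1  3.9  1.8]
```

View pics/t3c.png

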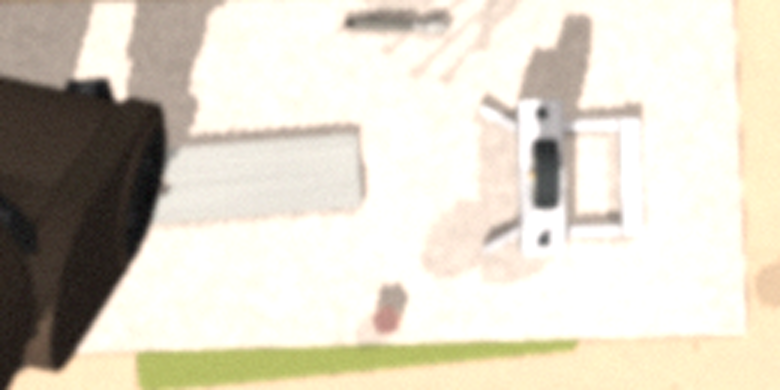

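Plate is moving with the fingers. In the crop (offset 120,160, 3x) its plain end is at (358,126)–(361,205), top edge running back to about (185,142) and bottom edge to about (165,222).

```bash
python3 - <<'E'
from h import *
P=rays('top',(np.array([(358,126),(361,205),(185,142),(165,222)])+.5)/3-.5+[120,160],.014); print(P.round(4))
for a,b in((0,2),(1,3)): v=P[a]-P[b]; print('heading',v[0]/-v[1])
print('nose',P[:2].mean(0))
E
```

```text
[[ 0.5775 -0.2291  0.014 ]
 [ 0.5237 -0.23    0.014 ]
 [ 0.5697 -0.1117  0.014 ]
 [ 0.5159 -0.0975  0.014 ]]
heading 0.06669075176151318
heading 0.05938105877110555
nose [ 0.55064245 -0.22952219  0.014     ]
```

Call:
apply_moves:
  targets: [-0.5,0,0,0,0,0.008,-0.53,-0.5,0,0,0,0,0.008,-0.53,-0.5,0,0,0,0,0.008,-0.53,-0.5,0,0,0,0,0.008,-0.53,-0.5,0,0,0,0,0.008,-0.53,-0.5,0,0,0,0,0.008,-0.53,-0.5,0,0,0,0,0.008,-0.53,-0.5,0,0,0,0,0.007,-0.53]

```text
time_s: 6.75
tcp_pos: [0.5409, -0.1078, 0.0093]
ee_rot: [0.0, 0.714, 0.701, -0.0]
wrist_force: [0.6, 4.2, 0.2]
opening: 0.0203
grip_force: 2.0
```

```bash
python3 look.py t4
```

```text
[ 0.5409 -0.1078  0.0093] [0.018 1.   ] 6.75 [0.6 4.2 0.2]
```

View pics/t4c.png

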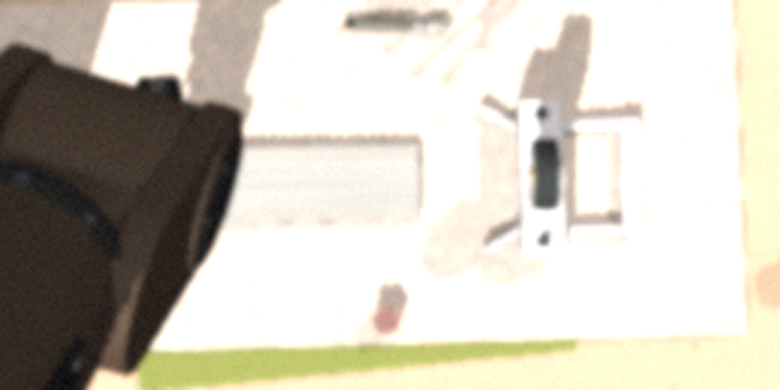

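Plain end at crop (420,138)–(420,218), cheek tips (485,98) and (487,245).

```bash
python3 - <<'E'
from h import *
g=lambda L,z:rays('top',(np.array(L)+.5)/3-.5+[120,160],z)
P=g([(420,138),(420,218),(245,140),(245,223)],.014); print(P.round(4))
for a,b in((0,2),(1,3)): v=P[a]-P[b]; print('heading',v[0]/-v[1])
print('nose',P[:2].mean(0)); C=g([(485,98),(487,245)],.015); print(C,C.mean(0))
S=g([(622,113),(622,234)],.018); print(S)
E
```

```text
[[ 0.5682 -0.2711  0.014 ]
 [ 0.5138 -0.2697  0.014 ]
 [ 0.57   -0.1522  0.014 ]
 [ 0.5137 -0.1513  0.014 ]]
heading -0.014830478836761246
heading 0.0012236461877146874
nose [ 0.54104695 -0.27039737  0.014     ]
[[ 0.59435908 -0.31607512  0.015     ]
 [ 0.49434681 -0.31461996  0.015     ]] [ 0.54435295 -0.31534754  0.015     ]
[[ 0.58138316 -0.40888143  0.018     ]
 [ 0.49928775 -0.40600958  0.018     ]]
```

Call:
apply_moves:
  targets: [-0.6,0,0,0,0,-0.008,-0.53,-0.6,0,0,0,0,0,-0.53,-0.6,0,0,0,0,0,-0.53,-0.6,0,0,0,0,0,-0.53,-0.6,0,0,0,0,0,-0.53,-0.6,0,0,0,0,0,-0.53]

```text
time_s: 7.55
tcp_pos: [0.5405, -0.1439, 0.0093]
ee_rot: [0.0, 0.711, 0.704, -0.0]
wrist_force: [-0.3, 4.8, 1.7]
opening: 0.0204
grip_force: 2.1
```

Call:
apply_moves:
  targets: [-0.6,0,0,0,0,0,-0.53,-0.6,0,0,0,0,0,-0.53,-0.6,0,0,0,0,0,-0.53,-0.6,0,0,0,0,0,-0.53,-0.6,0,0,0,0,0,-0.53,-0.6,0,0,0,0,0,-0.53]

```text
time_s: 8.3
tcp_pos: [0.5401, -0.1799, 0.0093]
ee_rot: [-0.0, 0.711, 0.704, -0.0]
wrist_force: [1.4, 3.1, 1.4]
opening: 0.0203
grip_force: 2.1
```

```bash
python3 look.py t5
```

```text
[ 0.5401 -0.1799  0.0093] [0.01 1.  ] 8.3 [1.4 3.1 1.4]
```

View pics/t5c.png

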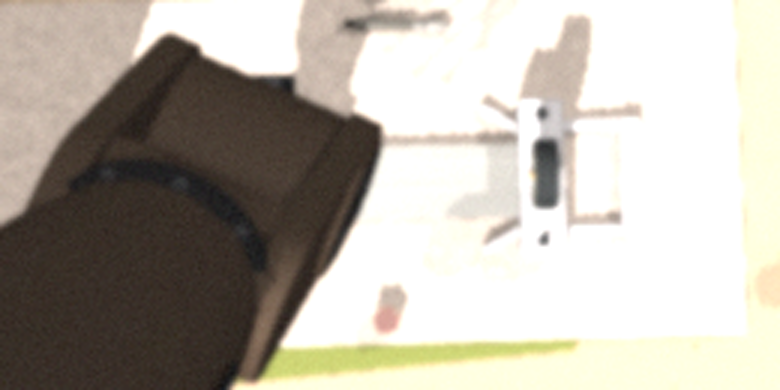

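The plate is entering the passage straight, with its edges parallel to the path and between the cheeks. Continuing, then slowing for the stop.

Call:
apply_moves:
  targets: [-0.6,0,0,0,0,0,-0.53,-0.6,0,0,0,0,0,-0.53,-0.6,0,0,0,0,0,-0.53,-0.6,0,0,0,0,0,-0.53,-0.6,0,0,0,0,0,-0.53,-0.6,0,0,0,0,0,-0.53,-0.6,0,0,0,0,0,-0.53,-0.6,0,0,0,0,0,-0.53]

```text
time_s: 9.35
tcp_pos: [0.5397, -0.2279, 0.0093]
ee_rot: [0.0, 0.711, 0.704, -0.0]
wrist_force: [-0.1, 4.3, 0.6]
opening: 0.0199
grip_force: 1.9
```

Call:
apply_moves:
  targets: [-0.3,0,0,0,0,0,-0.53,-0.3,0,0,0,0,0,-0.53,-0.3,0,0,0,0,0,-0.53,-0.2,0,0,0,0,0,-0.53]

```text
time_s: 9.85
tcp_pos: [0.5396, -0.2386, 0.0093]
ee_rot: [0.0, 0.711, 0.704, -0.0]
wrist_force: [1.5, 3.9, 0.5]
opening: 0.0204
grip_force: 1.8
```

Call:
apply_moves:
  targets: [-0.1,0,0,0,0,0,-0.53,-0.1,0,0,0,0,0,-0.53]

```text
time_s: 10.1
tcp_pos: [0.5395, -0.2404, 0.0093]
ee_rot: [0.0, 0.711, 0.704, -0.0]
wrist_force: [0.8, 3.0, -0.2]
opening: 0.0198
grip_force: 1.8
```

Call:
apply_moves:
  targets: [-0.1,0,0,0,0,0,-0.53,-0.1,0,0,0,0,0,-0.53]

```text
time_s: 10.35
tcp_pos: [0.5395, -0.2425, 0.0093]
ee_rot: [0.0, 0.711, 0.704, -0.0]
wrist_force: [0.2, 3.9, 0.6]
opening: 0.0199
grip_force: 1.8
```

Call:
apply_moves:
  targets: [-0.1,0,0,0,0,0,-0.53]

```text
time_s: 10.48
tcp_pos: [0.5395, -0.2435, 0.0093]
ee_rot: [0.0, 0.711, 0.704, -0.0]
wrist_force: [1.4, 3.5, 0.5]
opening: 0.0199
grip_force: 1.8
```

Call:
apply_moves:
  targets: [-0.1,0,0,0,0,0,-0.53]

```text
time_s: 10.6
tcp_pos: [0.5395, -0.2445, 0.0093]
ee_rot: [0.0, 0.711, 0.704, -0.0]
wrist_force: [-0.7, 4.6, 1.1]
opening: 0.0198
grip_force: 1.8
```

Call:
apply_moves:
  targets: [-0.08,0,0,0,0,0,-0.53]

```text
time_s: 10.72
tcp_pos: [0.5395, -0.2453, 0.0093]
ee_rot: [0.0, 0.711, 0.704, -0.0]
wrist_force: [0.5, 6.0, 1.0]
opening: 0.0196
grip_force: 3.2
```

Call:
apply_moves:
  targets: [-0.05,0,0,0,0,0,-0.53]

```text
time_s: 10.85
tcp_pos: [0.5394, -0.2454, 0.0093]
ee_rot: [-0.0, 0.711, 0.703, 0.0]
wrist_force: [1.4, 7.9, 1.1]
opening: 0.0199
grip_force: 4.3
```

Call:
apply_moves:
  targets: [-0.05,0,0,0,0,0,-0.53]

```text
time_s: 10.98
tcp_pos: [0.5394, -0.2455, 0.0093]
ee_rot: [-0.001, 0.711, 0.704, 0.0]
wrist_force: [1.8, 11.0, 2.0]
opening: 0.0204
grip_force: 5.7
```

Force rises where the stop was predicted (TCP y ≈ -0.246). Backing off and moving clear.

Call:
apply_moves:
  targets: [0.3,0,0,0,0,0,-0.53,1,0,0,0,0,0,-0.53,2,0,0,0,0,0,-0.53,0,0,-3,0,0,0,-0.53,0,0,-5,0,0,0,-0.53,0,0,-5,0,0,0,-0.53,4,0,-3,0,0,0,-0.53,5,0,0,0,0,0,-0.53,0,0,0,0,0,0,-0.53]

```text
time_s: 12.1
tcp_pos: [0.5403, -0.1197, 0.1698]
ee_rot: [0.0, 0.709, 0.705, 0.0]
wrist_force: [0.3, -1.0, -0.3]
opening: 0.0202
grip_force: 0.0
```

```bash
python3 - <<'E'
from h import *
from scipy.spatial.transform import Rotation as Ro
o=manip.get_obs(); R=Ro.from_quat(o['ee_rot'],scalar_first=True).as_matrix(); print(o['tcp_pos'],o['wrist_force'])
np.savez('w6.npz',p=o['tcp_pos'],R=R); w=manip.get_image('wrist'); t=manip.get_image('top')
cv2.imwrite('pics/t6.png',t)
t=cv2.resize(t[160:260,190:350],None,fx=3,fy=3,interpolation=cv2.INTER_CUBIC)
o=np.zeros((420,560+480-240,3),np.uint8)
a=w[180:420,80:480]; 
o=np.zeros((560,800,3),np.uint8); o[:240,:400]=a; o[250:550,:480]=cv2.convertScaleAbs(t,alpha=1.0)
cv2.imwrite('pics/f6.png',o); cv2.imwrite('pics/w6.png',w)
E
```

```text
[ 0.54034716 -0.11965746  0.16982573] [ 0.33315732 -1.01238757 -0.29067881]
```

View pics/f6.png

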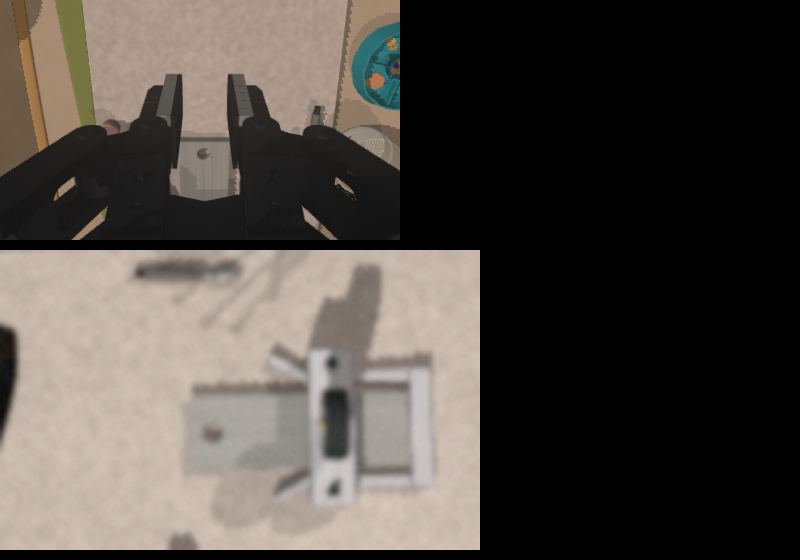

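The plate sits under the bridge with no visible gap at the stop (bar face at about u=410 in the lower crop). It is square and between the rails, the bystanders are unmoved and the arm is clear.

```bash
python3 -c "
from cell import manip
print(manip.sign_off())"
```

```text
the job is handed in; nothing more can be done
None
```

The gauge plate was pushed flat under the bridge until it met the stop bar (about 11 N on the wrist), square and between the rails; the arm is clear and the job was handed in at about 12 s, with no verdict returned.

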